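# Open the bar clamp on a glued sleeve

### The arm

A 6-joint arm with a two-finger parallel gripper is mounted at the origin on a cart in front of the work surface, level with it; the furniture and walls round the work are solid. World frame = base frame: x ahead of the robot, y to its left, z up, the work surface at z = 0. Lengths are in m, angles in rad, forces in N, time in s.
With the tool pointing down it reaches from about 0.375 to 0.9 m from the base axis. Payload 3.1 kg.
Tool frame: the origin (TCP) lies where the fingers leave the gripper's body, on its centre line; the fingertips stand 73 mm ahead of it and the grasp point (between the pads) lies 54 mm ahead of it; z points along the fingers, y is the line along which they close (so a half turn about z gives the same grasp; the last joint's range is limited). The gripper opens to 85 mm and grips with 20 to 120 N. Pads are 22 mm wide; open, the fingers measure 114 mm over their backs; the gripper's body (76 mm by 85 mm) begins 54 mm behind the grasp point. The pads swing forward as they close: fully open they stand 13 mm farther back than shut.
Start: joints at [1.135, 0.527, 1.433, -0, 1.181, -0.178], TCP at [0.159, 0.604, 0.304] pointing down, gripper open.
Joint ranges: [-3.08, 3.08], [-0.75, 2.2], [0.22, 2.44], [-1.43, 4.57], [0, 2.65], [-2.85, 2.85]. Speed limits (rad/s): [2.79, 2.79, 3.14, 3.14, 3.14, 3.14].

### API

Orientations are given as a unit quaternion [x, y, z, w].
In Python, from station import manip gives the robot as it stands.
- The arm moves only by the shell command python3 -m crank 'ROWS' [FORCE]. ROWS is JSON, a list of rows, each an object with "dp": the shift along the tool's x, y, z normalised to -1 to 1, where 1 is 50 cm, a list of three; "delta_rot": the turn, a rotation vector about the tool's x, y, z normalised to -1 to 1, where 1 is 2 pi rad, a list of three; "fingers": the opening, from -1 (shut) to 1 (fully open). A call has 1 to 12 rows; each row shifts and turns the commanded pose from where the row before left it, along the tool's axes as they then stand; what a row does not reach is not made up. A row lasts 1/12 s, in which the tool goes at most 41.7 mm and 7.16 degrees, less where a joint would pass 70% of its speed; a pose out of reach is approached as far as the arm can. A call with a number of a shift or a turn outside -1 to 1 is refused whole. A call with a gripper value outside its range is refused whole. The fingers move at their own pace and stop on an object; FORCE is the grip in N (left out, the last holds). Time passes only in rows, so rows that do not move let the fingers close. It gives the time, the measured TCP pose, the force, the opening and the grip force at its end, in the units of the state.
- manip.sense(): the state, without advancing time (a new reading comes with each control period).
- manip.snapshot(name): name is "scene" or "top"; returns (picture, depth): 400x640x3 uint8, red, green, blue; 400x640 float32, m along the optical axis (not along the pixel's ray), 0 where there is no reading.
- manip.camera_model(name): a dict with "fx", "fy", "cx", "cy" (pixels), "origin" and "attitude" of the camera in the world. Camera axes: x right, y up, looking along -z (the intrinsics and any distortion apply to the point x, -y, -z); pixel columns grow to the right and rows downward; lengths in m; the calibration is good to about 2 mm. A picture is of the moment at which its call begins. camera_model takes no time and is no camera call.
- manip.sign_off(): hands the job in; it is judged then, once.
The state is a dict: "t": time; "q": joint angles; "qd": joint speeds; "tau": joint torques, N m; "tcp_pos": TCP position; "tool_rot": TCP orientation; "force": force on the tool from outside, world axes, zero at the start; "ft_torque": the same for the moment, N m; "finger_gap": opening from 0.0 (shut) to 1.0 (fully open); "gripper_force": force on a finger pad.
Only numpy, scipy, OpenCV 4.12 (cv2) and the standard library are available. Lean on these libraries where they do the work, as an engineer would, in place of code of your own. Each camera call takes 0.05 s, during which the arm holds its last target. There are 200 camera calls.

### The job

The glue on the printed sleeve has set: open the bar clamp. With your fingertips press the release lever down by its thumb plate and, keeping it down, push the sliding jaw all the way back along the bar to the end block, then let go so that the lever springs up again. The sleeve stays lying in its cradle, and the things beside the clamp stay where they are; nothing is picked up.

Things in the scene. Friction and masses are not known exactly. Their poses are not given: they have to be found in the camera images.
- clamp: bar clamp on a wooden board 290x96x18 mm, immovable; origin on the desk under the board's middle, x along the bar in the opening direction (fixed jaw to end block), y left, z up; all its parts are centred on y 0. Grey fixed jaw: face at x -110, 52 wide, top z 97. Toothed steel bar, tooth tips z 38. Low grey end block x 113 to 131, top z 36
- jaw (a joint): place of the grey sliding jaw on the bar, m: 0 closed, 0.080 fully back at the end block (opening positive, along the clamp's x). Starts locked at 0.005 or 0.010; the ratchet stops any opening until the lever is down. Then the sprung pad sends it back up to 8 mm, and it slides with about 2 N. When the lever is up again the pawl draws it on into the next notch (every 5 mm) and keeps it
- release (a joint): angle of the steel release lever on the jaw, rad: 0 up (locked), 0.26 down at its stop; the pawl is clear of the teeth from about 0.16. Spring return: 4.5 N on the thumb plate to start it, 9 N fully down, about 1 N more while the clamp is loaded. Its pin lies across the bar at z 32 mm, 47 mm from point thumb_plate toward the fixed jaw
- thumb_plate (a point): centre of the upper face of the lever's rubber-topped thumb plate (44 mm along the bar, 36 across), z 61 mm when up; moves with the jaw. Fully pressed it goes 12 mm down and 6 mm in the opening direction and slopes down 15 degrees that way. 22 mm from it in the opening direction is a turned-up lip, 36 wide, 12 high, to push on. Free air within 60 mm
- jaw_top (a point): middle of the top edge of the sliding jaw's upright plate (14 thick, 52 wide, top z 97 mm), 86 mm from point thumb_plate toward the fixed jaw. A round sprung pad on its front (34 diameter, 12 mm travel, up to 7 N) bears on the sleeve
- cradle (a point): fixed point of the clamp where the sleeve's axis meets the fixed jaw's face, z 70 mm; a wooden V-cradle beside it carries the sleeve's tube
- sleeve: printed blue-grey flanged sleeve, 69 mm long, flanges 54 and 48 in diameter, tube 36, about 60 g, loose, lying along the bar in the cradle between the jaws; origin at the centre of its larger end face, which rests on the fixed jaw; z along its axis in the opening direction. Stays there
- rook: bystander: white printed chess rook, 74 mm in diameter, 67 high, standing to the right of the clamp; origin under its centre; leave alone
- cutter: bystander: flush cutter with red handles, 66x151x20 mm, lying to the left of the clamp; origin under its centre; leave alone
- sanding_block: bystander: small black sanding block, 22x48x16 mm, lying to the right of the clamp; origin under its centre; leave alone
Things that resemble listed ones, but are neither listed nor needed, are in the scene too. Leave any green or pink look-alike of the sleeve alone.

How it is judged:
By the outcome, as a careful person would: the job done as asked, in the order asked, and still so for the second after the job is handed in, with the robot touching nothing.
It also fails if it takes over 35 s, if anything falls off the work surface, if the arm or the gripper's body presses on something with over 40 N, if the wrist force passes 120 N, or if a joint passes its speed limit or range.

## Working session

There is one attempt and no reset: what is moved stays moved. The work goes in short steps, Python scripts to look and compute and a shell command to move; the robot and the scene stay as the last step left them, time stands still between calls to the robot, and variables do not carry over. Pictures are saved under pics/ and viewed, at most 10 in all, crops included, and the job is handed in when it is done.

```bash
mkdir -p pics; ls
cat > h.py <<'E'
import numpy as np,cv2
from station import manip
from scipy.spatial.transform import Rotation as R
def cam(n):
    c=manip.camera_model(n);a=np.array(c["attitude"],float)
    M=a if a.shape==(3,3) else R.from_quat(a).as_matrix()
    return c,M,np.array(c["origin"])
def cloud(n,d):
    c,M,o=cam(n);v,u=np.mgrid[:d.shape[0],:d.shape[1]]
    P=np.stack([(u-c["cx"])/c["fx"]*d,-(v-c["cy"])/c["fy"]*d,-d],-1)
    return P@M.T+o
E
python3 - <<'E'
from h import *
for n in("top","scene"):
    p,d=manip.snapshot(n);np.savez(n+"0.npz",p=p,d=d)
    cv2.imwrite(f"pics/{n}0.png",p[:,:,::-1]);print(manip.camera_model(n))
print(manip.sense())
E
```

```text
pics
{'fx': 459.88878270736416, 'fy': 459.88878270736416, 'cx': 320.4388851547096, 'cy': 200.60449246091974, 'origin': array([0.38987574, 0.18183077, 0.92980061]), 'attitude': array([-0.04838101,  0.04843977,  0.70665773, -0.70423556])}
{'fx': 463.6544632228379, 'fy': 463.6544632228379, 'cx': 324.4937419683768, 'cy': 202.4895679503629, 'origin': array([ 0.20538255, -0.37720425,  0.6786267 ]), 'attitude': array([ 0.38298479, -0.1058553 , -0.22080336,  0.89070937])}
{'t': 0.1, 'q': array([ 1.13548805e+00,  5.28358223e-01,  1.43377673e+00,  1.67560583e-05,
        1.18140973e+00, -1.78518468e-01]), 'qd': array([ 0.00185669, -0.00228293, -0.00332933, -0.00018767, -0.00018022,
        0.00096357]), 'tau': array([-4.75727793e-04, -4.43307817e+01, -1.78586161e+01, -3.11705462e-04,
        3.90026369e-03, -1.23881722e-05]), 'tcp_pos': array([0.15849797, 0.60404554, 0.30303973]), 'tool_rot': array([ 1.28045525e-01,  9.91767811e-01, -9.28065166e-04, -3.02256937e-04]), 'force': array([-0.13797339,  0.54259067, -0.80297231]), 'ft_torque': array([-0.01071522, -0.02404398,  0.01545531]), 'gripper_force': 0.0, 'finger_gap': 1.0019911533017027}
```

View pics/top0.png

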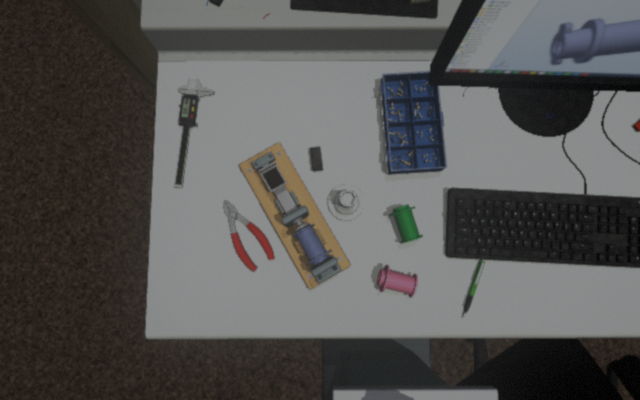

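View pics/scene0.png

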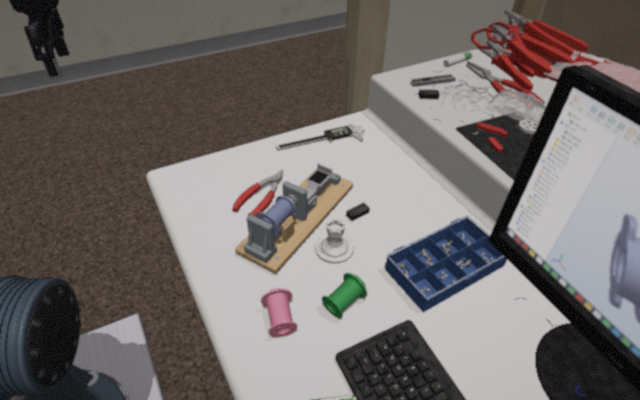

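The top view shows the clamp running from the fixed jaw (325,270) to the end block (263,160). The sliding jaw is at (293,214) and the thumb plate at (273,177). The blue-grey sleeve at (310,243) lies in the clamp. The green (405,223) and pink (398,281) look-alikes lie loose on the desk and are left alone.

```bash
cat > m.py <<'E'
from h import *
z=np.load("top0.npz");p,d=z["p"],z["d"];P=cloud("top",d)
hsv=cv2.cvtColor(p,cv2.COLOR_RGB2HSV)
m=cv2.inRange(hsv,(8,80,60),(25,255,255));m[:, :220]=0;m[:,370:]=0;m[:130]=0;m[300:]=0
m=cv2.morphologyEx(m,cv2.MORPH_OPEN,np.ones((2,2)))
# rays onto z=0.018
c,M,o=cam("top")
def ray(u,v,zz):
    r=M@np.array([(u-c["cx"])/c["fx"],-(v-c["cy"])/c["fy"],-1]);return o+r*(zz-o[2])/r[2]
v,u=np.nonzero(m);Q=np.array([ray(a,b,.018)[:2] for a,b in zip(u,v)])
bc,wh,an=cv2.minAreaRect((Q*1000).astype(np.float32));print("board",bc,wh,an, "depth z",np.median(P[m>0][:,2]))
e=cv2.boxPoints((bc,wh,an))
L=max([(e[1]-e[0]),(e[2]-e[1])],key=np.linalg.norm);L/=np.linalg.norm(L)
w=ray(263,160,.03)[:2]-ray(325,270,.09)[:2]
if L@w<0:L=-L
print("xaxis",L,"yaw",np.arctan2(L[1],L[0]))
C=np.array(bc)/1000;Y=np.array([-L[1],L[0]])
rel=P[...,:2]-C;X=rel@L*1000;yy=rel@Y*1000;Z=P[...,2]*1000
print("top z table",np.median(Z[230:280,180:210]))
s=(abs(yy)<12)&(abs(X)<145)&(d>0)
for x in range(-145,145,4):
    k=s&(X>=x)&(X<x+4)
    if k.sum(): print(x,k.sum(),np.round(np.percentile(Z[k],[10,50,90]),0),end=" | ")
for nme,lo,hi in(("fix",85,110),):
  k=(Z>85)&(Z<110)&(abs(X)<150)&(abs(yy)<40)
  for a,b in((-150,-80),(-70,60)):
    q=k&(X>a)&(X<b);print("\nz>85:",q.sum(),np.percentile(X[q],[2,50,98]),np.percentile(yy[q],[2,50,98]),np.median(Z[q]))
k=(Z>48)&(Z<80)&(X>0)&(X<125)&(abs(yy)<40);print("lever",np.percentile(X[k],[2,98]),np.percentile(yy[k],[2,50,98]),np.median(Z[k]))
E
python3 m.py
python3 - <<'E'
import cv2
i=cv2.imread("pics/top0.png")[135:295,225:365];cv2.imwrite("pics/c.png",cv2.resize(i,None,fx=3.7,fy=3.7,interpolation=cv2.INTER_CUBIC))
E
```

```text
board (487.03326416015625, 233.34234619140625) (286.05010986328125, 93.60069274902344) 29.86380386352539 depth z 0.018110456777212014
xaxis [0.8672115 0.49794  ] yaw 0.52122176
top z table 0.013089227838158912
-145 21 [-2.  1. 17.] | -141 23 [16. 36. 37.] | -137 26 [35. 37. 39.] | -133 26 [36. 38. 40.] | -129 26 [35. 37. 39.] | -125 23 [39. 94. 97.] | -121 30 [96. 97. 99.] | -117 31 [95. 97. 99.] | -113 30 [93. 95. 97.] | -109 29 [84. 91. 93.] | -105 28 [82. 85. 88.] | -101 30 [83. 88. 98.] | -97 29 [85. 91. 97.] | -93 28 [86. 88. 90.] | -89 28 [85. 88. 90.] | -85 30 [84. 87. 89.] | -81 29 [85. 87. 89.] | -77 29 [84. 87. 89.] | -73 28 [86. 87. 89.] | -69 30 [84. 87. 89.] | -65 28 [85. 87. 89.] | -61 28 [84. 87. 89.] | -57 28 [84. 87. 89.] | -53 29 [85. 87. 90.] | -49 28 [84. 86. 90.] | -45 29 [84. 87. 89.] | -41 29 [88. 92. 94.] | -37 25 [81. 85. 87.] | -33 20 [81. 83. 86.] | -29 11 [72. 74. 76.] | -25 22 [17. 70. 75.] | -21 39 [18. 73. 80.] | -17 51 [24. 85. 96.] | -13 29 [95. 97. 98.] | -9 30 [96. 98. 99.] | -5 23 [94. 96. 98.] | -1 1 [91. 91. 91.] | 3 16 [47. 49. 51.] | 7 26 [47. 
[... 341 characters left out ...]
71 23 [58. 61. 62.] | 75 25 [59. 61. 62.] | 79 24 [60. 61. 62.] | 83 27 [60. 62. 63.] | 87 24 [59. 61. 63.] | 91 26 [59. 61. 63.] | 95 22 [58. 60. 61.] | 99 45 [59. 69. 73.] | 111 12 [35. 36. 37.] | 115 31 [23. 34. 37.] | 119 27 [34. 35. 37.] | 123 21 [35. 36. 39.] | 127 25 [34. 36. 38.] | 131 14 [33. 35. 36.] | 135 4 [18. 20. 21.] | 139 22 [16. 18. 20.] | 143 11 [16. 18. 20.] | 
z>85: 437 [-122.96814889 -109.81129705  -81.53391242] [-22.77063595   0.1817013   23.65043864] 94.58234555099409

z>85: 459 [-68.91639965 -30.37218081  -1.41554093] [-22.47104685   0.56900133  23.55502459] 91.53147782755633
lever [  6.92424702 100.84618282] [-16.6121003    0.02339479  17.12030259] 58.926344792496195
```

View pics/c.png

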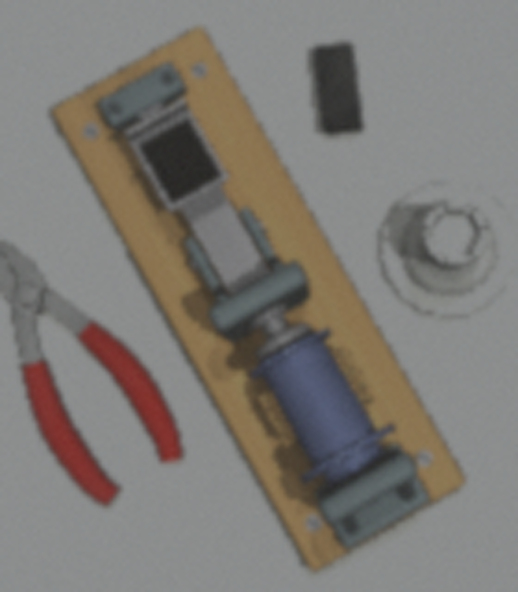

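The crop confirms the clamp and its sleeve. Board centre is (0.487, 0.233) and the opening axis has yaw 0.521. The plate centre is at clamp x≈77 mm, the lip at ≈100 mm. I'll shut the fingers and turn the tool so that its x lies along the bar.

```bash
python3 -m crank '[{"dp":[0,0,0],"delta_rot":[0,0,-0.0177],"fingers":-1},{"dp":[0,0,0],"delta_rot":[0,0,-0.0177],"fingers":-1},{"dp":[0,0,0],"delta_rot":[0,0,-0.0177],"fingers":-1},{"dp":[0,0,0],"delta_rot":[0,0,-0.0177],"fingers":-1},{"dp":[0,0,0],"delta_rot":[0,0,-0.0177],"fingers":-1},{"dp":[0,0,0],"delta_rot":[0,0,-0.0177],"fingers":-1},{"dp":[0,0,0],"delta_rot":[0,0,-0.0177],"fingers":-1}]' 30
python3 -m crank '[{"dp":[-0.026,-0.069,0],"delta_rot":[0,0,0],"fingers":-1},{"dp":[-0.026,-0.069,0],"delta_rot":[0,0,0],"fingers":-1},{"dp":[-0.026,-0.069,0],"delta_rot":[0,0,0],"fingers":-1},{"dp":[-0.026,-0.069,0],"delta_rot":[0,0,0],"fingers":-1},{"dp":[-0.026,-0.069,0],"delta_rot":[0,0,0],"fingers":-1},{"dp":[-0.026,-0.069,0],"delta_rot":[0,0,0],"fingers":-1},{"dp":[-0.026,-0.069,0],"delta_rot":[0,0,0],"fingers":-1},{"dp":[-0.026,-0.069,0],"delta_rot":[0,0,0],"fingers":-1},{"dp":[-0.026,-0.069,0],"delta_rot":[0,0,0],"fingers":-1},{"dp":[-0.026,-0.069,0],"delta_rot":[0,0,0],"fingers":-1}]'
cat > rel.py <<'E'
from h import *
s=manip.sense();C=np.array([.48703,.23334]);L=np.array([.8672,.4979]);Y=np.array([-L[1],L[0]])
p=s["tcp_pos"];r=p[:2]-C;Rm=R.from_quat(s["tool_rot"]).as_matrix()
print("t",round(s["t"],2),"clamp x,y,tipz mm",np.round([r@L*1e3,r@Y*1e3,(p[2]-.073)*1e3],1),"F clamp",np.round([s["force"][:2]@L,s["force"][:2]@Y,s["force"][2]],1),"gap",round(s["finger_gap"],2))
print("tool x,z in clamp",np.round([Rm[:2,0]@L,Rm[:2,0]@Y,Rm[2,0]],3),np.round([Rm[:2,2]@L,Rm[:2,2]@Y,Rm[2,2]],3))
E
python3 rel.py
```

```text
t: 0.68
tcp_pos: [0.1585, 0.6042, 0.3033]
tool_rot: [-0.261, 0.965, -0.001, -0.0]
force: [0.1, -0.6, 0.0]
finger_gap: 0.009
gripper_force: 0.0
t: 1.52
tcp_pos: [0.4443, 0.3687, 0.3036]
tool_rot: [-0.258, 0.966, -0.0, -0.0]
force: [-0.6, -0.0, 0.8]
finger_gap: 0.001
gripper_force: 0.0
t 1.52 clamp x,y,tipz mm [ 30.3 138.6 230.6] F clamp [-0.5  0.3  0.8] gap 0.0
tool x,z in clamp [-1.    -0.     0.001] [-0.001  0.    -1.   ]
```

```bash
python3 -m crank '[{"dp":[-0.0265,-0.0693,0],"delta_rot":[0,0,0],"fingers":-1},{"dp":[-0.0265,-0.0693,0],"delta_rot":[0,0,0],"fingers":-1},{"dp":[-0.0265,-0.0693,0],"delta_rot":[0,0,0],"fingers":-1},{"dp":[-0.0265,-0.0693,0],"delta_rot":[0,0,0],"fingers":-1},{"dp":[0,0,0.06],"delta_rot":[0,0,0],"fingers":-1},{"dp":[0,0,0.06],"delta_rot":[0,0,0],"fingers":-1},{"dp":[0,0,0.06],"delta_rot":[0,0,0],"fingers":-1},{"dp":[0,0,0.06],"delta_rot":[0,0,0],"fingers":-1},{"dp":[0,0,0.04],"delta_rot":[0,0,0],"fingers":-1},{"dp":[0,0,0],"delta_rot":[0,0,0],"fingers":-1}]'; python3 rel.py
python3 - <<'E'
from h import *
for n,(a,b,c,d) in {"top":(135,295,225,365),"scene":(140,280,220,380)}.items():
    p,_=manip.snapshot(n);i=cv2.resize(p[a:b,c:d,::-1],(460,520) if n=="top" else (594,520),interpolation=cv2.INTER_CUBIC);cv2.imwrite(f"pics/{n}1.png",i)
E
cd pics; python3 -c "
import cv2,numpy as np
a=np.hstack([cv2.imread('top1.png')[:, :],cv2.imread('scene1.png')]);cv2.imwrite('both1.png',cv2.resize(a,(800,395)))"
```

```text
t: 2.35
tcp_pos: [0.5553, 0.2753, 0.1587]
tool_rot: [-0.258, 0.966, -0.0, -0.006]
force: [-0.6, 0.9, -0.3]
finger_gap: -0.003
gripper_force: 0.0
t 2.35 clamp x,y,tipz mm [80.1  2.4 85.7] F clamp [-0.1  1.1 -0.3] gap -0.0
tool x,z in clamp [-1.    -0.     0.011] [-0.011  0.003 -1.   ]
```

View pics/both1.png

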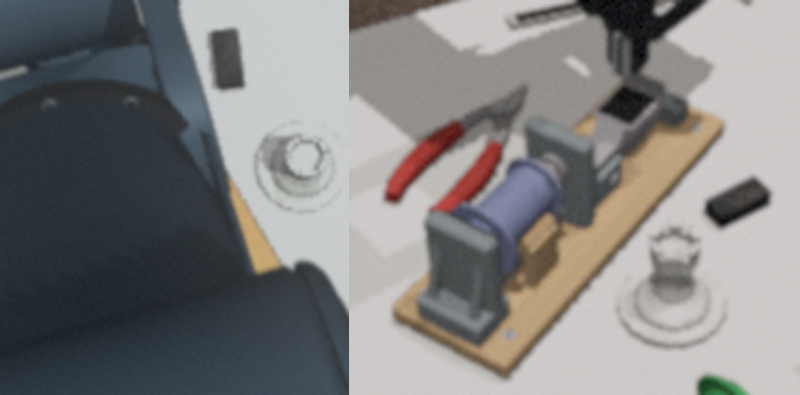

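The left half shows the arm hiding the clamp from above. The right half shows the shut fingertips at (630,55), just above the dark thumb plate (632,102). Next I lower to just over the plate, then press slowly.

```bash
python3 -m crank '[{"dp":[0,0,0.012],"delta_rot":[0,0,0],"fingers":-1},{"dp":[0,0,0.012],"delta_rot":[0,0,0],"fingers":-1},{"dp":[0,0,0],"delta_rot":[0,0,0],"fingers":-1},{"dp":[0,0,0],"delta_rot":[0,0,0],"fingers":-1}]'; python3 rel.py
```

```text
t: 2.78
tcp_pos: [0.5585, 0.2765, 0.1525]
tool_rot: [-0.258, 0.966, -0.0, 0.0]
force: [-0.1, -0.0, 0.6]
finger_gap: -0.001
gripper_force: 0.0
t 2.78 clamp x,y,tipz mm [83.5  1.9 79.5] F clamp [-0.1  0.   0.6] gap -0.0
tool x,z in clamp [-1.    -0.001 -0.001] [ 0.001 -0.    -1.   ]
```

```bash
python3 -m crank '[{"dp":[0,-0.004,0.01],"delta_rot":[0,0,0],"fingers":-1},{"dp":[0,0,0.01],"delta_rot":[0,0,0],"fingers":-1},{"dp":[0,0,0.01],"delta_rot":[0,0,0],"fingers":-1},{"dp":[0,0,0],"delta_rot":[0,0,0],"fingers":-1},{"dp":[0,0,0],"delta_rot":[0,0,0],"fingers":-1}]'; python3 rel.py
python3 -m crank '[{"dp":[0,0,0.005],"delta_rot":[0,0,0],"fingers":-1},{"dp":[0,0,0.005],"delta_rot":[0,0,0],"fingers":-1},{"dp":[0,0,0],"delta_rot":[0,0,0],"fingers":-1},{"dp":[0,0,0],"delta_rot":[0,0,0],"fingers":-1}]'; python3 rel.py
```

```text
t: 3.2
tcp_pos: [0.559, 0.2746, 0.1363]
tool_rot: [-0.258, 0.966, -0.0, -0.001]
force: [0.1, 0.6, -0.1]
finger_gap: -0.002
gripper_force: 0.0
t 3.2 clamp x,y,tipz mm [82.9 -0.1 63.3] F clamp [ 0.3  0.5 -0.1] gap -0.0
tool x,z in clamp [-1.    -0.     0.001] [-0.001  0.    -1.   ]
t: 3.53
tcp_pos: [0.5599, 0.2749, 0.1325]
tool_rot: [-0.258, 0.966, 0.0, 0.001]
force: [1.1, 0.3, 3.8]
finger_gap: -0.001
gripper_force: 1.9
t 3.53 clamp x,y,tipz mm [83.8 -0.2 59.5] F clamp [ 1.1 -0.3  3.8] gap -0.0
tool x,z in clamp [-1.    -0.    -0.001] [ 0.001 -0.    -1.   ]
```

Contact is at z≈60 as expected. Now I press, following the lever's arc.

```bash
python3 -m crank '[{"dp":[-0.002,0,0.006],"delta_rot":[0,0,0],"fingers":-1},{"dp":[-0.002,0,0.006],"delta_rot":[0,0,0],"fingers":-1},{"dp":[-0.003,0,0.006],"delta_rot":[0,0,0],"fingers":-1},{"dp":[0,0,0],"delta_rot":[0,0,0],"fingers":-1}]'; python3 rel.py
python3 -m crank '[{"dp":[-0.004,0,0.004],"delta_rot":[0,0,0],"fingers":-1},{"dp":[-0.004,0,0.003],"delta_rot":[0,0,0],"fingers":-1},{"dp":[0,0,0],"delta_rot":[0,0,0],"fingers":-1},{"dp":[0,0,0],"delta_rot":[0,0,0],"fingers":-1}]'; python3 rel.py
```

```text
t: 3.87
tcp_pos: [0.564, 0.2772, 0.124]
tool_rot: [-0.258, 0.966, 0.0, 0.002]
force: [-0.2, 2.4, 7.3]
finger_gap: -0.002
gripper_force: 3.7
t 3.87 clamp x,y,tipz mm [88.6 -0.3 51. ] F clamp [1.  2.2 7.3] gap -0.0
tool x,z in clamp [-1.    -0.    -0.005] [ 0.005 -0.001 -1.   ]
t: 4.2
tcp_pos: [0.5663, 0.2786, 0.1205]
tool_rot: [-0.258, 0.966, -0.0, 0.001]
force: [-0.1, 0.0, 7.4]
finger_gap: -0.001
gripper_force: 3.5
t 4.2 clamp x,y,tipz mm [91.2 -0.2 47.5] F clamp [-0.1  0.1  7.4] gap -0.0
tool x,z in clamp [-1.    -0.001 -0.001] [ 0.001 -0.    -1.   ]
```

```bash
python3 -m crank '[{"dp":[-0.002,0,0.003],"delta_rot":[0,0,0],"fingers":-1},{"dp":[0,0,0.002],"delta_rot":[0,0,0],"fingers":-1},{"dp":[0,0,0],"delta_rot":[0,0,0],"fingers":-1},{"dp":[0,0,0],"delta_rot":[0,0,0],"fingers":-1}]'; python3 rel.py
python3 - <<'E'
from h import *
p,_=manip.snapshot("scene");cv2.imwrite("pics/s2.png",cv2.resize(p[150:260,230:370,::-1],(763,600),interpolation=cv2.INTER_CUBIC))
E
```

```text
t: 4.53
tcp_pos: [0.5681, 0.2796, 0.1199]
tool_rot: [-0.258, 0.966, 0.0, 0.002]
force: [-1.3, 0.8, 15.0]
finger_gap: -0.0
gripper_force: 7.0
t 4.53 clamp x,y,tipz mm [93.3 -0.3 46.9] F clamp [-0.7  1.3 15. ] gap -0.0
tool x,z in clamp [-1.    -0.001 -0.005] [ 0.005 -0.001 -1.   ]
```

View pics/s2.png

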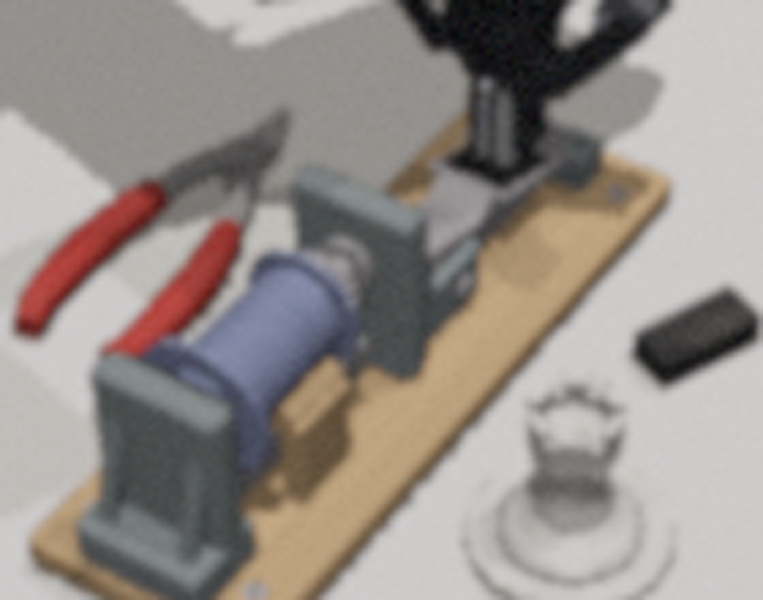

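The lever is at its stop (force rose to 15 N) and the fingers sit on the plate. The sleeve and neighbours are undisturbed. Now I push along the bar.

```bash
python3 -m crank '[{"dp":[-0.006,0,0],"delta_rot":[0,0,0],"fingers":-1},{"dp":[-0.01,0,0],"delta_rot":[0,0,0],"fingers":-1},{"dp":[-0.01,0,0],"delta_rot":[0,0,0],"fingers":-1},{"dp":[-0.01,0,0],"delta_rot":[0,0,0],"fingers":-1}]'; python3 rel.py
python3 - <<'E'
from h import *
C=np.array([.48703,.23334]);L=np.array([.8672,.4979]);Y=np.array([-L[1],L[0]])
def jawx(tag):
    p,d=manip.snapshot("scene");P=cloud("scene",d);r=P[...,:2]-C;X=r@L*1e3;y=r@Y*1e3;Z=P[...,2]*1e3
    k=(Z>92)&(Z<102)&(abs(y)<28)&(X>-70)&(X<110)
    print(tag,k.sum(),np.percentile(X[k],[3,50,97]))
    k=(Z>94)&(Z<102)&(abs(y)<28)&(X<-80)&(X>-140);print("fixed ref(-110 face)",np.percentile(X[k],[3,97]))
jawx("jaw")
E
```

```text
t: 4.92
tcp_pos: [0.5832, 0.2883, 0.1198]
tool_rot: [-0.258, 0.966, -0.0, 0.001]
force: [-2.5, -0.3, 14.9]
finger_gap: 0.001
gripper_force: 6.9
t 4.92 clamp x,y,tipz mm [110.7  -0.2  46.8] F clamp [-2.3  1.  14.9] gap 0.0
tool x,z in clamp [-1.    -0.001 -0.002] [ 0.002 -0.001 -1.   ]
jaw 261 [-41.11754613  11.34535625 104.12341467]
fixed ref(-110 face) [-125.18269721  -97.18559523]
```

The jaw is following, with about 2.3 N of drag and a steady 15 N down.

```bash
python3 -m crank '[{"dp":[-0.01,0,0],"delta_rot":[0,0,0],"fingers":-1},{"dp":[-0.01,0,0],"delta_rot":[0,0,0],"fingers":-1},{"dp":[-0.01,0,0],"delta_rot":[0,0,0],"fingers":-1},{"dp":[-0.01,0,0],"delta_rot":[0,0,0],"fingers":-1},{"dp":[-0.01,0,0],"delta_rot":[0,0,0],"fingers":-1}]'; python3 rel.py
python3 -m crank '[{"dp":[-0.01,0,0],"delta_rot":[0,0,0],"fingers":-1},{"dp":[-0.01,0,0],"delta_rot":[0,0,0],"fingers":-1},{"dp":[-0.01,0,0],"delta_rot":[0,0,0],"fingers":-1},{"dp":[-0.008,0,0],"delta_rot":[0,0,0],"fingers":-1},{"dp":[0,0,0],"delta_rot":[0,0,0],"fingers":-1}]'; python3 rel.py
python3 -m crank '[{"dp":[-0.006,0,0],"delta_rot":[0,0,0],"fingers":-1},{"dp":[-0.006,0,0],"delta_rot":[0,0,0],"fingers":-1},{"dp":[0,0,0],"delta_rot":[0,0,0],"fingers":-1}]'; python3 rel.py
```

```text
t: 5.38
tcp_pos: [0.6049, 0.3008, 0.1199]
tool_rot: [-0.258, 0.966, -0.0, 0.001]
force: [-2.5, 0.3, 13.7]
finger_gap: 0.004
gripper_force: 6.5
t 5.38 clamp x,y,tipz mm [135.8  -0.2  46.9] F clamp [-2.   1.6 13.7] gap 0.0
tool x,z in clamp [-1.    -0.001 -0.002] [ 0.002 -0.001 -1.   ]
t: 5.8
tcp_pos: [0.6224, 0.3108, 0.12]
tool_rot: [-0.258, 0.966, 0.0, 0.003]
force: [-0.1, 1.3, 12.5]
finger_gap: -0.0
gripper_force: 6.0
t 5.8 clamp x,y,tipz mm [155.9  -0.2  47. ] F clamp [ 0.6  1.2 12.5] gap -0.0
tool x,z in clamp [-1.    -0.001 -0.005] [ 0.005 -0.001 -1.   ]
t: 6.05
tcp_pos: [0.6262, 0.313, 0.1196]
tool_rot: [-0.258, 0.966, -0.0, 0.001]
force: [-3.2, -0.9, 12.9]
finger_gap: -0.002
gripper_force: 6.0
t 6.05 clamp x,y,tipz mm [160.4  -0.2  46.6] F clamp [-3.2  0.8 12.9] gap -0.0
tool x,z in clamp [-1.    -0.001 -0.001] [ 0.001 -0.001 -1.   ]
```

```bash
python3 -m crank '[{"dp":[-0.006,0,0],"delta_rot":[0,0,0],"fingers":-1},{"dp":[-0.006,0,0],"delta_rot":[0,0,0],"fingers":-1},{"dp":[0,0,0],"delta_rot":[0,0,0],"fingers":-1}]'; python3 rel.py
python3 -m crank '[{"dp":[-0.006,0,0],"delta_rot":[0,0,0],"fingers":-1},{"dp":[0,0,0],"delta_rot":[0,0,0],"fingers":-1}]'; python3 rel.py
```

```text
t: 6.3
tcp_pos: [0.6305, 0.3155, 0.1185]
tool_rot: [-0.258, 0.966, -0.0, -0.001]
force: [-3.4, -2.3, 10.5]
finger_gap: -0.001
gripper_force: 5.8
t 6.3 clamp x,y,tipz mm [165.3  -0.2  45.5] F clamp [-4.1 -0.3 10.5] gap -0.0
tool x,z in clamp [-1.    -0.001  0.002] [-0.002 -0.    -1.   ]
t: 6.47
tcp_pos: [0.631, 0.3159, 0.1183]
tool_rot: [-0.258, 0.966, -0.001, -0.004]
force: [-6.8, -4.6, 13.1]
finger_gap: -0.001
gripper_force: 7.8
t 6.47 clamp x,y,tipz mm [ 1.66e+02 -1.00e-01  4.53e+01] F clamp [-8.2 -0.6 13.1] gap -0.0
tool x,z in clamp [-1.    -0.001  0.009] [-0.009 -0.    -1.   ]
```

```bash
python3 -m crank '[{"dp":[-0.005,0,0],"delta_rot":[0,0,0],"fingers":-1},{"dp":[0,0,0],"delta_rot":[0,0,0],"fingers":-1}]'; python3 rel.py
python3 - <<'E'
from h import *
C=np.array([.48703,.23334]);L=np.array([.8672,.4979]);Y=np.array([-L[1],L[0]])
p,d=manip.snapshot("scene");P=cloud("scene",d);r=P[...,:2]-C;X=r@L*1e3;y=r@Y*1e3;Z=P[...,2]*1e3
k=(Z>92)&(Z<100)&(abs(y)<26)&(X>30)&(X<100)
print(k.sum(),np.percentile(X[k],[3,50,97]))
cv2.imwrite("pics/s3.png",cv2.resize(p[130:260,230:380,::-1],(690,598),interpolation=cv2.INTER_CUBIC))
E
```

```text
t: 6.63
tcp_pos: [0.6315, 0.3162, 0.1181]
tool_rot: [-0.258, 0.966, -0.002, -0.007]
force: [-10.2, -7.0, 14.6]
finger_gap: 0.003
gripper_force: 9.7
t 6.63 clamp x,y,tipz mm [ 1.665e+02 -1.000e-01  4.510e+01] F clamp [-12.3  -1.   14.6] gap 0.0
tool x,z in clamp [-1.    -0.002  0.014] [-0.014  0.    -1.   ]
143 [51.87391355 56.32665453 65.13742566]
```

View pics/s3.png

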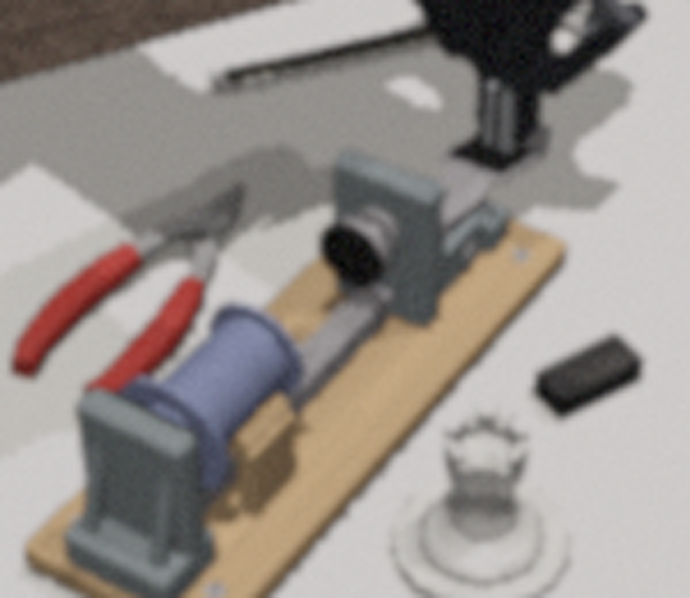

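The jaw is back against the end block: drag jumped to 12 N and the jaw's top is about 68 mm further along. The sleeve is still in its cradle. I let the lever rise along its arc.

```bash
python3 -m crank '[{"dp":[0.003,0,-0.005],"delta_rot":[0,0,0],"fingers":-1},{"dp":[0.003,0,-0.006],"delta_rot":[0,0,0],"fingers":-1},{"dp":[0.003,0,-0.006],"delta_rot":[0,0,0],"fingers":-1},{"dp":[0.003,0,-0.006],"delta_rot":[0,0,0],"fingers":-1},{"dp":[0.002,0,-0.006],"delta_rot":[0,0,0],"fingers":-1}]'; python3 rel.py
python3 -m crank '[{"dp":[0.002,0,-0.006],"delta_rot":[0,0,0],"fingers":-1},{"dp":[0,0,-0.01],"delta_rot":[0,0,0],"fingers":-1},{"dp":[0,0,-0.01],"delta_rot":[0,0,0],"fingers":-1},{"dp":[0,0,0],"delta_rot":[0,0,0],"fingers":-1}]'; python3 rel.py
```

```text
t: 7.1
tcp_pos: [0.6275, 0.3139, 0.1307]
tool_rot: [-0.258, 0.966, -0.001, -0.003]
force: [-3.8, -3.6, 2.2]
finger_gap: 0.004
gripper_force: 2.9
t 7.1 clamp x,y,tipz mm [ 1.619e+02 -1.000e-01  5.770e+01] F clamp [-5.1 -1.2  2.2] gap 0.0
tool x,z in clamp [-1.    -0.001  0.006] [-0.006  0.    -1.   ]
t: 7.43
tcp_pos: [0.6264, 0.3137, 0.1432]
tool_rot: [-0.258, 0.966, -0.0, -0.003]
force: [-4.0, -2.1, 1.3]
finger_gap: 0.002
gripper_force: 1.6
t 7.43 clamp x,y,tipz mm [160.9   0.3  70.2] F clamp [-4.5  0.2  1.3] gap 0.0
tool x,z in clamp [-1.    -0.001  0.006] [-0.006  0.001 -1.   ]
```

```bash
python3 -m crank '[{"dp":[0.003,0,-0.01],"delta_rot":[0,0,0],"fingers":-1},{"dp":[0,0,-0.03],"delta_rot":[0,0,0],"fingers":-1},{"dp":[0,0,-0.06],"delta_rot":[0,0,0],"fingers":-1},{"dp":[0,0,-0.06],"delta_rot":[0,0,0],"fingers":-1},{"dp":[0,0,0],"delta_rot":[0,0,0],"fingers":-1}]'
python3 -m crank '[{"dp":[0,0.06,-0.03],"delta_rot":[0,0,0],"fingers":-1},{"dp":[0,0.06,0],"delta_rot":[0,0,0],"fingers":-1},{"dp":[0,0.06,0],"delta_rot":[0,0,0],"fingers":-1},{"dp":[0,0.06,0],"delta_rot":[0,0,0],"fingers":-1},{"dp":[0,0.06,0],"delta_rot":[0,0,0],"fingers":-1},{"dp":[0,0.06,0],"delta_rot":[0,0,0],"fingers":-1},{"dp":[0,0.06,0],"delta_rot":[0,0,0],"fingers":-1},{"dp":[0,0,0],"delta_rot":[0,0,0],"fingers":-1},{"dp":[0,0,0],"delta_rot":[0,0,0],"fingers":-1}]'
python3 rel.py
python3 - <<'E'
from h import *
C=np.array([.48703,.23334]);L=np.array([.8672,.4979]);Y=np.array([-L[1],L[0]])
p,d=manip.snapshot("top");P=cloud("top",d);r=P[...,:2]-C;X=r@L*1e3;y=r@Y*1e3;Z=P[...,2]*1e3
k=(Z>92)&(Z<102)&(abs(y)<12)&(X>-30)&(X<110);print("jaw top",k.sum(),np.percentile(X[k],[3,50,97]))
d0=np.load("top0.npz")["d"];P0=cloud("top",d0);X0=(P0[...,:2]-C)@L*1e3;k0=(P0[...,2]>.092)&(P0[...,2]<.102)&(abs((P0[...,:2]-C)@Y)<.012)&(X0>-30)&(X0<40);print("before",np.percentile(X0[k0],[3,50,97]))
k=(abs(y)<12)&(X>120)&(X<180)
for a in range(120,180,5):
    q=k&(X>=a)&(X<a+5);print(a,q.sum() and np.median(Z[q]).round(),end=" ")
cv2.imwrite("pics/t4.png",cv2.resize(p[100:300,180:400,::-1],(660,600),interpolation=cv2.INTER_CUBIC))
E
```

```text
t: 7.85
tcp_pos: [0.632, 0.3156, 0.2322]
tool_rot: [-0.258, 0.966, 0.001, 0.009]
force: [0.7, 0.2, 1.5]
finger_gap: 0.001
gripper_force: 0.0
t: 8.6
tcp_pos: [0.5221, 0.4981, 0.2397]
tool_rot: [-0.26, 0.966, 0.001, 0.001]
force: [0.8, 0.0, 0.0]
finger_gap: 0.005
gripper_force: 0.0
t 8.6 clamp x,y,tipz mm [162.2 212.2 166.7] F clamp [ 0.7 -0.4  0. ] gap 0.0
tool x,z in clamp [-1.    -0.004 -0.003] [ 0.003  0.    -1.   ]
jaw top 100 [54.34037996 60.4719873  67.07186171]
before [-14.98400218  -8.69992906  -2.10706387]
120 54.0 125 58.0 130 61.0 135 61.0 140 61.0 145 61.0 150 61.0 155 61.0 160 61.0 165 62.0 170 72.0 175 0
```

View pics/t4.png

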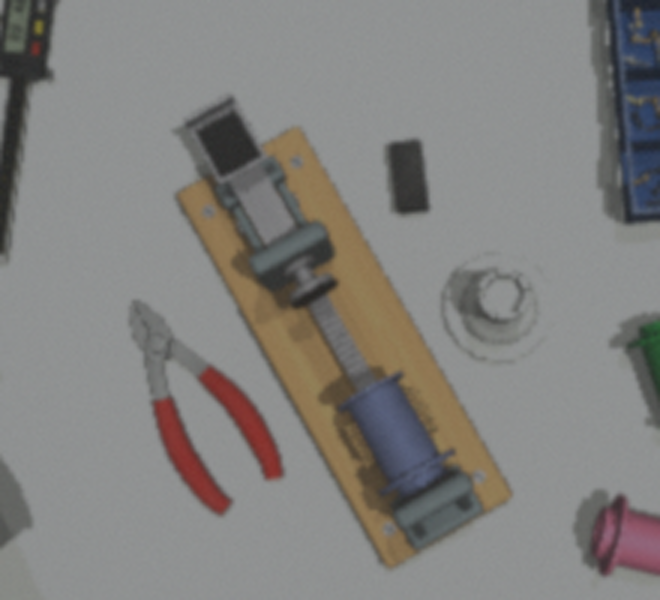

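Run:
```python
from h import *
C=np.array([.48703,.23334]);L=np.array([.8672,.4979]);Y=np.array([-L[1],L[0]])
p,d=manip.snapshot("scene");P=cloud("scene",d);r=P[...,:2]-C;X=r@L*1e3;y=r@Y*1e3;Z=P[...,2]*1e3
k=(Z>92)&(Z<100)&(abs(y)<26)&(X>30)&(X<100)
print(k.sum(),np.percentile(X[k],[3,50,97]))
z=np.load("scene0.npz");P=cloud("scene",z["d"]);r=P[...,:2]-C;X=r@L*1e3;y=r@Y*1e3;Z=P[...,2]*1e3
k=(Z>92)&(Z<100)&(abs(y)<26)&(X>-39)&(X<31);print("start",k.sum(),np.percentile(X[k],[3,50,97]))
cv2.imwrite("pics/s5.png",cv2.resize(p[140:230,270:380,::-1],(733,600),interpolation=cv2.INTER_CUBIC))
```

```text
140 [52.06871289 56.60762841 64.51734797]
start 160 [-17.38592687 -13.01767138  -4.16549019]
```

View pics/s5.png

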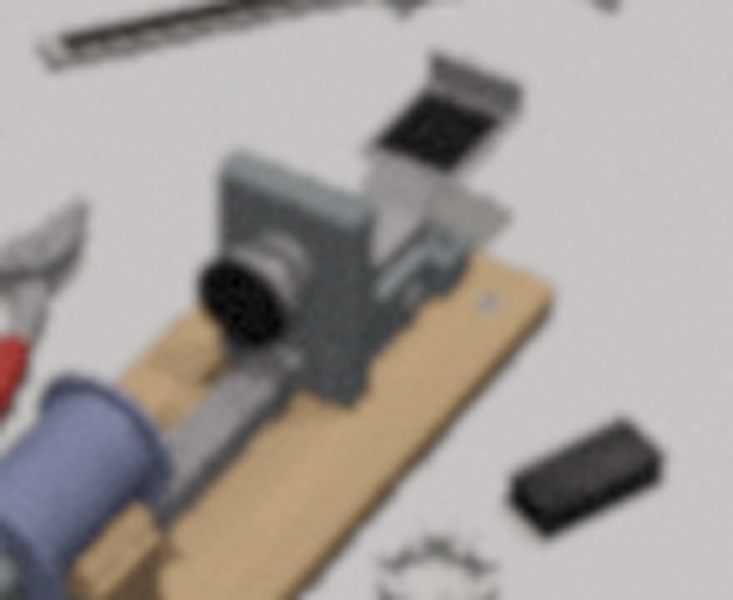

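The jaw is exactly where the hard stop held it, butted on the end block. The lever is up (plate at z 61), the sleeve is in its cradle and the neighbours are unmoved.

```bash
python3 -c "
from station import manip
print(manip.sign_off())"
```

```text
the job is handed in; nothing more can be done
None
```

The clamp is open and handed in at about 9 s of the 35 s allowed: the jaw is back against the end block, the lever has sprung up, the sleeve is still in its cradle, and the rook, cutter and sanding block look unmoved.

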